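Find the film-can lid that rocks and press it home

TASK

One of the four film cans on the inspection bench has a lid that has not gone home. Press lightly near the edges of the lids with a fingertip until you find the one that rocks, then push that lid down until it sits fully home and level, and finish with your fingertips still pressing it down firmly so that I can run tape round it. Do not hammer on the lids, do not pick anything up, and leave the cans and everything else standing where they are.

Things in the scene. Friction and masses are not known exactly. Their poses are not given: they have to be found in the camera images.
- can_a: one of four identical round grey plastic film cans, loose on the bench, base 127 mm across, 0.3 to 0.55 kg; origin under the centre of its base, z up. One can's lid (any of the four) is not home: it stands level but 3 to 4 mm proud, caught at two opposite points of its rim. A stiff push of about 12 N straight down near its centre sends it home, where it stays by friction and no longer rocks
- can_b: one of four identical round grey plastic film cans, loose on the bench, base 127 mm across, 0.3 to 0.55 kg; origin under the centre of its base, z up. One can's lid (any of the four) is not home: it stands level but 3 to 4 mm proud, caught at two opposite points of its rim. A stiff push of about 12 N straight down near its centre sends it home, where it stays by friction and no longer rocks
- can_c: one of four identical round grey plastic film cans, loose on the bench, base 127 mm across, 0.3 to 0.55 kg; origin under the centre of its base, z up. One can's lid (any of the four) is not home: it stands level but 3 to 4 mm proud, caught at two opposite points of its rim. A stiff push of about 12 N straight down near its centre sends it home, where it stays by friction and no longer rocks
- can_d: one of four identical round grey plastic film cans, loose on the bench, base 127 mm across, 0.3 to 0.55 kg; origin under the centre of its base, z up. One can's lid (any of the four) is not home: it stands level but 3 to 4 mm proud, caught at two opposite points of its rim. A stiff push of about 12 N straight down near its centre sends it home, where it stays by friction and no longer rocks
- lid_a: lid of can_a: flat grey disc 130 mm across with a 14 mm skirt; origin at the centre of its top face, z up. When home it is level, 30 mm above the can's underside, and unyielding. The loose one, pressed with 1 to 4 N near the edge, dips there 2 to 4 mm (to 0.07 rad) and springs back. It does not rock along the unknown line joining its two caught points: feel two places a quarter turn apart
- lid_b: lid of can_b: flat grey disc 130 mm across with a 14 mm skirt; origin at the centre of its top face, z up. When home it is level, 30 mm above the can's underside, and unyielding. The loose one, pressed with 1 to 4 N near the edge, dips there 2 to 4 mm (to 0.07 rad) and springs back. It does not rock along the unknown line joining its two caught points: feel two places a quarter turn apart
- lid_c: lid of can_c: flat grey disc 130 mm across with a 14 mm skirt; origin at the centre of its top face, z up. When home it is level, 30 mm above the can's underside, and unyielding. The loose one, pressed with 1 to 4 N near the edge, dips there 2 to 4 mm (to 0.07 rad) and springs back. It does not rock along the unknown line joining its two caught points: feel two places a quarter turn apart
- lid_d: lid of can_d: flat grey disc 130 mm across with a 14 mm skirt; origin at the centre of its top face, z up. When home it is level, 30 mm above the can's underside, and unyielding. The loose one, pressed with 1 to 4 N near the edge, dips there 2 to 4 mm (to 0.07 rad) and springs back. It does not rock along the unknown line joining its two caught points: feel two places a quarter turn apart
- amber_bottle: brown glass bottle with a black cap, 44 mm across, 80 mm tall; origin under its centre; bystander
- clear_bottle: clear glass bottle with a black cap, 48 mm across, 85 mm tall; origin under its centre; bystander
- tape_roll: roll of clear splicing tape lying flat, 52 mm across, 20 mm high; origin under its centre; bystander
- film_core: black plastic film core lying flat, 50 mm across, 16 mm high; origin under its centre; bystander
- loupe: black magnifying loupe standing upright, 48 mm across, 45 mm tall; origin under its centre; bystander
- marker: black felt-tip marker lying along its x axis, 140 mm long, 13 mm thick; origin under its middle; bystander
- tweezers: steel tweezers lying along their x axis, 145 mm long, 6 mm high; origin under their middle; bystander
- scissors: small steel scissors lying along their x axis, 145 mm long, 64 mm wide over the finger rings, 8 mm high; origin under the pivot; bystander
There are look-alikes about, which are no part of the job. What is shaped like the can_c but purple is not meant. Leave any pink look-alike of the can_a alone.

How it is judged:
On the way:
1. the loose lid is made to rock by a press near its edge (((contact force between the fingers and lid_a above 0.3 N and angle between the z axis of lid_a and the z axis of can_a, either way round above 0.022 rad) or (contact force between the fingers and lid_b above 0.3 N and angle between the z axis of lid_b and the z axis of can_b, either way round above 0.022 rad) or (contact force between the fingers and lid_c above 0.3 N and angle between the z axis of lid_c and the z axis of can_c, either way round above 0.022 rad) or (contact force between the fingers and lid_d above 0.3 N and angle between the z axis of lid_d and the z axis of can_d, either way round above 0.022 rad))), for 0.05 s.
At the end, for the whole second after the job is handed in: All four lids are home (top no more than 31.2 mm above the can's underside, level with the can within 0.015 rad), the fingers still press with 2 to 40 N on the lid that has gone down (more than 2.5 mm from where it began), and all four cans stand flat on the bench (z of lid_a in the frame of can_a below 0.0312 m and z of lid_b in the frame of can_b below 0.0312 m and z of lid_c in the frame of can_c below 0.0312 m and z of lid_d in the frame of can_d below 0.0312 m and angle between the z axis of lid_a and the z axis of can_a, either way round below 0.015 rad and angle between the z axis of lid_b and the z axis of can_b, either way round below 0.015 rad and angle between the z axis of lid_c and the z axis of can_c, either way round below 0.015 rad and angle between the z axis of lid_d and the z axis of can_d, either way round below 0.015 rad and ((contact force between the fingers and lid_a between 2 and 40 N and distance of lid_a from where it was at the start of the episode above 0.0025 m) or (contact force between the fingers and lid_b between 2 and 40 N and distance of lid_b from where it was at the start of the episode above 0.0025 m) or (contact force between the fingers and lid_c between 2 and 40 N and distance of lid_c from where it was at the start of the episode above 0.0025 m) or (contact force between the fingers and lid_d between 2 and 40 N and distance of lid_d from where it was at the start of the episode above 0.0025 m)) and height (world z) of each of can_a, can_b, can_c, can_d below 0.004 m and angle between each of can_a, can_b, can_c, can_d's own z axis and vertical below 0.03 rad); the arm keeps its last pose, push and grip.
It fails at once if a can is lifted off the bench or tipped (height (world z) of any of can_a, can_b, can_c, can_d above 0.01 m or angle between any of can_a, can_b, can_c, can_d's own z axis and vertical above 0.1 rad).
It fails at once if a can is shoved more than 30 mm (distance of any of can_a, can_b, can_c, can_d from where it was at the start of the episode above 0.03 m).
It fails at once if a lid is hit or pressed with more than 60 N (contact force between the fingers and lid_a above 60 N or contact force between the fingers and lid_b above 60 N or contact force between the fingers and lid_c above 60 N or contact force between the fingers and lid_d above 60 N).
It fails at once if a bystander is moved more than 25 mm, lifted or knocked over (distance of any of amber_bottle, clear_bottle, tape_roll, film_core, loupe, marker, tweezers, scissors from where it was at the start of the episode above 0.025 m or angle between any of amber_bottle, clear_bottle, loupe's own z axis and vertical above 0.5 rad).
It also fails if it takes over 67 s, if anything falls off the work surface, if the arm or the gripper's body presses on something with over 40 N, if the wrist force passes 120 N, or if a joint passes its speed limit or range.

ROBOT

A 7-joint arm with a two-finger parallel gripper is mounted at the origin on the work surface. World frame = base frame: x ahead of the robot, y to its left, z up, the work surface at z = 0. Lengths are in m, angles in rad, forces in N, time in s.
With the tool pointing down it reaches from about 0.4 to 0.875 m from the base axis. Payload 6.5 kg.
Tool frame: the origin (TCP) lies between the finger pads; the fingertips stand 22 mm ahead of it and the grasp point (between the pads) lies 3 mm ahead of it; z points along the fingers, y is the line along which they close (so a half turn about z gives the same grasp; the last joint's range is limited). The gripper opens to 85 mm and grips with 20 to 120 N. Pads are 22 mm wide; open, the fingers measure 114 mm over their backs; the gripper's body (76 mm by 85 mm) begins 54 mm behind the grasp point. The pads swing forward as they close: fully open they stand 13 mm farther back than shut.
Start: joints at [-1.296, 0.536, -0.004, 1.538, 0.003, 1.067, -0.071], TCP at [0.217, 0.613, 0.253] pointing down, gripper open.
Joint ranges: [-2.7, 2.7], [-0.37, 2.16], [-1.27, 1.26], [0.24, 2.4], [-1.31, 4.45], [0.19, 1.91], [-2.76, 2.76]. Speed limits (rad/s): [2.39, 2.39, 3.14, 3.14, 3.14, 3.14, 3.14].

INTERFACE

Orientations are given as a unit quaternion [w, x, y, z].
In Python, from station import * gives the robot as it stands.
- The arm moves only by the tool send_rows, never from a script. Its argument "rows" is a list of rows, each a list of 4 numbers: the shift along the tool's x, y, z in cm, then the turn about the tool's z in rad. In form: [[dx, dy, dz, spin], ...]. A call has 1 to 20 rows; each row is the pose to reach, as a shift and turn from the pose commanded when the call began, along the tool's axes at that moment; what a row does not reach only later rows make up. A row lasts 1/8 s, in which the tool goes at most 62.5 mm and 10.7 degrees, less where a joint would pass 70% of its speed; a pose out of reach is approached as far as the arm can. A call with a gripper value outside its range is refused whole. "fingers" is the finger opening in cm, from 0 to 8.54, set as the call begins (left out, the last holds). The fingers move at their own pace and stop on an object; "force" is the grip in N (left out, the last holds). Time passes only in rows, so rows that repeat a pose let the fingers close. It gives the time, the measured TCP pose, the force, the opening and the grip force at its end, in the units of the state.
- sense(): the state, without advancing time (a new reading comes with each control period).
- read_camera(name): name is "scene" or "top" or "wrist"; returns a dict with "pixels" (480x640x3 uint8, red, green, blue), "range_z" (480x640 float32, m along the optical axis (not along the pixel's ray), 0 where there is no reading), "vfov" (degrees; the focal length in pixels is half the picture's height over the tangent of half this angle, whatever the lens; pixels are square), "cx", "cy" (the principal point, pixels), "k1" (the pictures are not rectified: a ray, as slopes to the right and down, at radius r is drawn at 1 + k1 r^2 times it, then the intrinsics apply), "rvec" (rotation vector, rad) and "tvec" (3), from world to camera coordinates, as OpenCV has them. Camera axes: x right, y down, z forward; pixel columns grow to the right and rows downward; lengths in m; the calibration is good to about 2 mm. A picture is of the moment at which its call begins.
- job_done(): hands the job in; it is judged then, once.
The state is a dict: "time_s": time; "joint_pos": joint angles; "joint_vel": joint speeds; "joint_efforts": joint torques, N m; "tcp_pos": TCP position; "ee_rot": TCP orientation; "contact_force": force on the tool from outside, world axes, zero at the start; "moment": the same for the moment, N m; "width": finger opening in m; "gripper_force": force on a finger pad.
Only numpy, scipy, OpenCV 4.12 (cv2) and the standard library are available. Lean on these libraries where they do the work, as an engineer would, in place of code of your own. Each camera call takes 0.05 s, during which the arm holds its last target. There are 200 camera calls.

## Working session

There is one attempt and no reset: what is moved stays moved. The work goes in short steps, Python scripts to look and compute and a tool call to move; the robot and the scene stay as the last step left them, time stands still between calls to the robot, and variables do not carry over. Pictures are saved under pics/ and viewed, at most 10 in all, crops included, and the job is handed in when it is done.

Besides the shell and the picture viewer there is one more tool, called after ">>>" in YAML: its name, and indented under it one key for each argument. send_rows: Moves the arm, as the interface text tells. Its arguments: {"type":"object","properties":{"rows":{"type":"array"},"fingers":{"type":"number"},"force":{"type":"number"}},"required":["rows"]}

```bash
mkdir -p pics && cat > h.py <<'E'
from station import *
import numpy as np, cv2
def cam(n):
    c=read_camera(n); c['R']=cv2.Rodrigues(np.array(c['rvec'],float))[0]; c['f']=240/np.tan(np.radians(c['vfov'])/2); return c
def rays(c,uv):
    K=np.array([[c['f'],0,c['cx']],[0,c['f'],c['cy']],[0,0,1]])
    p=cv2.undistortPoints(np.array(uv,float).reshape(-1,1,2),K,np.array([c['k1'],0,0,0.])).reshape(-1,2)
    return np.c_[p,np.ones(len(p))]
def plane(c,uv,z):
    d=rays(c,uv)@c['R']; o=-c['R'].T@np.array(c['tvec']).ravel()
    return o+d*((z-o[2])/d[:,2])[:,None]
def cloud(c):
    v,u=np.mgrid[0:480,0:640]; d=rays(c,np.c_[u.ravel(),v.ravel()])*c['range_z'].reshape(-1,1)
    return ((d-np.array(c['tvec']).ravel())@c['R']).reshape(480,640,3)
E
python3 - <<'E'
from h import *
for n in('top','scene'):
    c=cam(n); cv2.imwrite(f'pics/{n}1.png',c['pixels'][...,::-1]); np.savez(f'{n}.npz',**c)
s=sense(); print(s['tcp_pos'],s['ee_rot'],s['time_s'],s['contact_force'])
c=cam('top');P=cloud(c)
m=((c['range_z']>0)&(P[...,2]>.022)&(P[...,2]<.04)).astype(np.uint8)
n,l,st,ce=cv2.connectedComponentsWithStats(m)
for i in range(1,n):
    if st[i,4]>150:
        q=l==i; p=P[q]; print(ce[i].round(),st[i],p.mean(0).round(4),np.ptp(p,0).round(3),np.median(p[:,2]).round(4),c['pixels'][q].mean(0).round())
E
```

```text
[0.2170704  0.61211996 0.25248666] [-7.60623111e-05  1.69504255e-01  9.85529140e-01 -7.84730436e-04] 0.1 [ 0.68345615 -0.47777842  0.09197882]
[481. 109.] [454  96  42  42 205] [ 0.8724 -0.4851  0.0313] [0.126 0.098 0.018] 0.0311 [56. 56. 51.]
[446. 143.] [416 105  81  51 258] [ 0.7785 -0.3763  0.0309] [0.15  0.207 0.018] 0.0312 [78. 79. 72.]
[153. 131.] [127 107  44  40 501] [0.878  0.4272 0.0267] [0.115 0.117 0.018] 0.0264 [13. 12. 12.]
[264. 133.] [247 124  31  18 306] [0.85   0.1215 0.0272] [0.047 0.084 0.012] 0.027 [108. 102.  98.]
[226. 138.] [215 130  25  17 271] [0.8417 0.2273 0.027 ] [0.047 0.067 0.014] 0.0268 [116. 109. 106.]
[566. 196.] [ 541  166   52   61 2454] [ 0.6018 -0.674   0.03  ] [0.162 0.115 0.017] 0.0301 [107.  83.  56.]
[282. 217.] [ 258  194   49   48 1811] [0.6035 0.0868 0.0293] [0.131 0.129 0.015] 0.0293 [65. 66. 64.]
[348. 219.] [ 324  195   49   48 1814] [ 0.5857 -0.0873  0.0295] [0.13  0.129 0.015] 0.0295 [61. 63. 61.]
[447. 234.] [ 422  210   52   49 1871] [ 0.5236 -0.3441  0.0334] [0.13  0.133 0.018] 0.0335 [57. 58. 57.]
[179. 266.] [ 154  242   52   50 1994] [0.4922 0.3611 0.0292] [0.13  0.132 0.015] 0.0292 [74. 74. 71.]
[461. 304.] [ 435  278   53   53 2134] [ 0.338  -0.3536  0.0337] [0.134 0.131 0.017] 0.0338 [75. 37. 85.]
[167. 346.] [ 142  320   52   53 2150] [0.2925 0.3937 0.0289] [0.128 0.128 0.015] 0.0289 [122.  87.  97.]
```

View pics/top1.png

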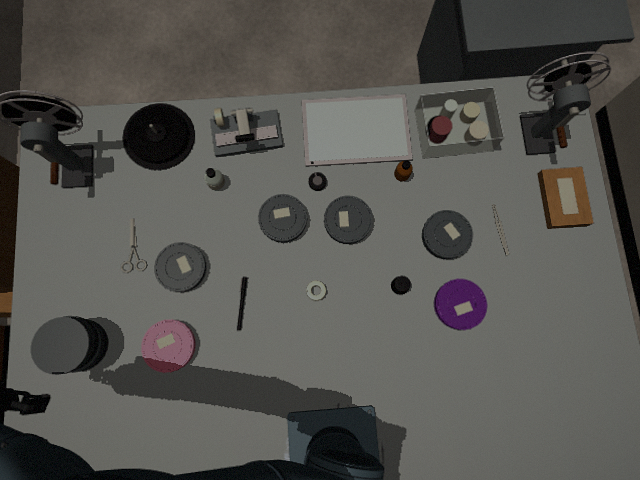

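View pics/scene1.png

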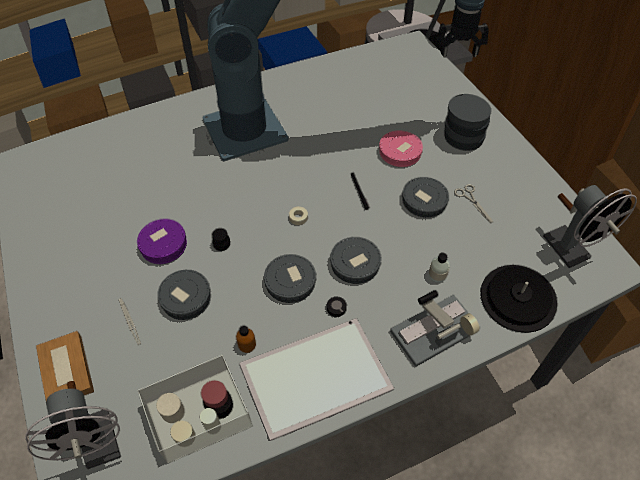

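The top view shows four grey lids at pixels (282,217), (348,219), (447,234) and (179,266). The purple (461,304) and pink (167,346) ones are look-alikes and excluded. The lid at (447,234) reads about 4 mm higher, so I'll check it against the local bench height and confirm it in a crop.

```bash
python3 - <<'E'
from h import *
c=dict(np.load('top.npz'));P=cloud(c);x=P[...,0];y=P[...,1];z=P[...,2]
for n,cx,cy in[('1',.6035,.0868),('2',.5857,-.0873),('3',.5236,-.3441),('4',.4922,.3611),('purple',.338,-.3536),('pink',.2925,.3937)]:
    r=np.hypot(x-cx,y-cy); ring=(r>.072)&(r<.095)&(abs(z)<.012); top=(r<.055)&(z>.02)
    b=np.median(z[ring]);A=np.c_[x[top]-cx,y[top]-cy,np.ones(top.sum())];k=np.linalg.lstsq(A,z[top],rcond=None)[0]
    print(n,'bench',b.round(4),'top-bench',(k[2]-b).round(4),'tilt',k[:2].round(3))
im=c['pixels'][180:310,140:500,::-1];im=np.clip(im.astype(float)*1.8,0,255).astype(np.uint8)
cv2.imwrite('pics/crop1.png',cv2.resize(im,None,fx=2.2,fy=2.2,interpolation=2))
E
```

```text
1 bench -0.0007 top-bench 0.0302 tilt [-0.002  0.004]
2 bench -0.0005 top-bench 0.0302 tilt [ 0.001 -0.002]
3 bench -0.0001 top-bench 0.0337 tilt [-0.002 -0.001]
4 bench -0.0007 top-bench 0.0299 tilt [-0.003 -0.002]
purple bench -0.0003 top-bench 0.0343 tilt [ 0.002 -0.   ]
pink bench -0.001 top-bench 0.0299 tilt [-0.003 -0.002]
```

View pics/crop1.png

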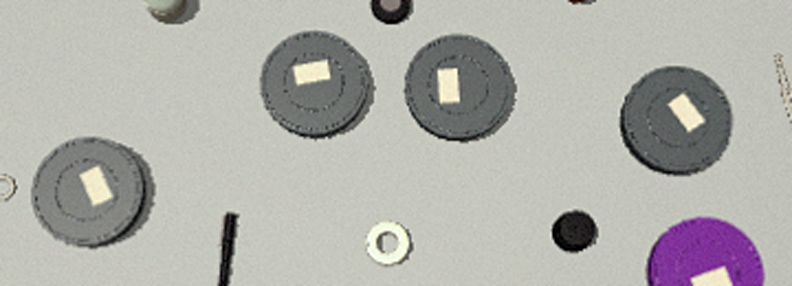

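The lid at top pixel (447,234), position (0.524,-0.344), is grey and its top is 33.7 mm above the bench. The other three grey lids read 30 mm, so this is the candidate, and I'll confirm it by touch. The purple one is also proud but isn't meant.

```bash
cat >> h.py <<'E'
from scipy.spatial.transform import Rotation as Ro
def tool(W):
    s=sense(); q=s['ee_rot']; R=Ro.from_quat([q[1],q[2],q[3],q[0]]).as_matrix()
    return ((np.array(W)-s['tcp_pos'])@R*100).round(2)
E
python3 - <<'E'
from h import *
W=[(.45,.45,.25),(.58,.12,.25),(.55,-.2,.25),(.4736,-.3441,.12)]
p=[np.array([.217,.612,.2525])]
for w in W:
    n=int(np.ceil(np.linalg.norm(w-p[-1])/.055)); a=p[-1]
    p+=[a+(np.array(w)-a)*i/n for i in range(1,n+1)]
print(tool(p[1:]).tolist())
E
```

```text
[[-4.56, -1.27, 0.06], [-9.12, -2.52, 0.1], [-13.68, -3.76, 0.15], [-18.24, -5.01, 0.19], [-22.81, -6.26, 0.23], [-27.37, -7.5, 0.28], [-30.7, -11.33, 0.28], [-34.02, -15.15, 0.29], [-37.35, -18.97, 0.29], [-40.67, -22.79, 0.3], [-44.0, -26.62, 0.3], [-47.32, -30.44, 0.31], [-50.65, -34.26, 0.32], [-51.96, -39.46, 0.32], [-53.27, -44.65, 0.33], [-54.58, -49.84, 0.34], [-55.89, -55.04, 0.34], [-57.21, -60.23, 0.35], [-58.52, -65.43, 0.36], [-57.92, -69.45, 3.61], [-57.32, -73.48, 6.87], [-56.73, -77.51, 10.12], [-56.13, -81.54, 13.38]]
```

>>> send_rows:
  rows:
    - [-4.6, -1.3, 0, 0]
    - [-9.1, -2.5, 0, 0]
    - [-13.7, -3.8, 0, 0]
    - [-18.2, -5, 0, 0]
    - [-22.8, -6.3, 0, 0]
    - [-27.4, -7.5, 0, 0]
    - [-30.7, -11.3, 0, 0]
    - [-34, -15.2, 0, 0]
    - [-37.4, -19, 0, 0]
    - [-40.7, -22.8, 0, 0]
    - [-44, -26.6, 0, 0]
    - [-47.3, -30.4, 0, 0]
    - [-50.7, -34.3, 0, 0]
    - [-52, -39.5, 0, 0]
    - [-53.3, -44.7, 0, 0]
    - [-54.6, -49.8, 0, 0]
    - [-55.9, -55, 0, 0]
    - [-57.2, -60.2, 0, 0]
    - [-58.5, -65.4, 0, 0]
    - [-58.5, -65.4, 0, 0]
  fingers: 0
  force: 40

```text
time_s: 2.65
tcp_pos: [0.5482, -0.2052, 0.2533]
ee_rot: [-0.0, 0.174, 0.985, -0.002]
contact_force: [-0.0, 0.7, -0.5]
width: -0.0
gripper_force: 0.0
```

```bash
python3 - <<'E'
from h import *
s=sense();print(s['tcp_pos'],s['ee_rot'],s['width'],s['joint_pos'],s['contact_force'])
print(tool([(.4736,-.3441,.15),(.4736,-.3441,.067)]))
E
```

```text
[ 0.54823327 -0.20517589  0.25327563] [-1.58152507e-04  1.73727192e-01  9.84792635e-01 -1.51784549e-03] -1.5348716248085167e-05 [ 0.10356958  0.43049661  0.23376195  1.72729021 -0.11172597  0.99690731
  1.59906632] [-0.00596288  0.73970548 -0.49621493]
[[  2.26 -15.58  10.37]
 [  2.26 -15.55  18.67]]
```

>>> send_rows:
  rows:
    - [0.8, -5, 2, 0]
    - [1.5, -10, 4, 0]
    - [2.3, -15.6, 7, 0]
    - [2.3, -15.6, 12, 0]
    - [2.3, -15.6, 16, 0]
    - [2.3, -15.6, 18, 0]
    - [2.3, -15.6, 18.7, 0]
    - [2.3, -15.6, 18.7, 0]
    - [2.3, -15.6, 18.7, 0]

```text
time_s: 3.78
tcp_pos: [0.4772, -0.3391, 0.0677]
ee_rot: [0.001, 0.169, 0.986, -0.0]
contact_force: [0.1, -0.1, 0.7]
width: 0.0002
gripper_force: 0.0
```

```bash
python3 - <<'E'
from h import *
c=cam('wrist');im=np.clip(c['pixels'][...,::-1]*1.6,0,255).astype(np.uint8);cv2.imwrite('pics/w1.png',im)
s=sense();print(s['tcp_pos'],s['contact_force'],tool([(.4736,-.3441,.06)]))
E
```

```text
[ 0.47711415 -0.33911935  0.06761477] [-0.24242194  0.34804505  0.72094811] [[ 0.17 -0.59  0.76]]
```

View pics/w1.png

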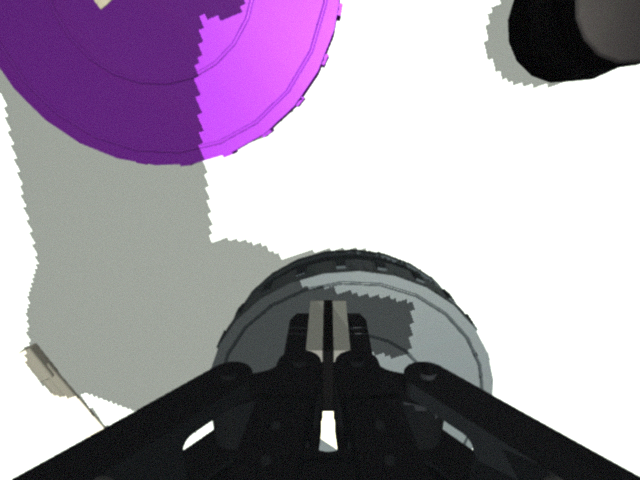

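The wrist view has the closed fingertips at (328,300), over the near rim of the grey lid and clear of the purple one. Next I'll press gently.

>>> send_rows:
  rows:
    - [0.2, -0.3, 0.4, 0]
    - [0.2, -0.3, 0.8, 0]
    - [0.2, -0.3, 1, 0]
    - [0.2, -0.3, 1.1, 0]
    - [0.2, -0.3, 1.1, 0]

```text
time_s: 4.45
tcp_pos: [0.4733, -0.3407, 0.0552]
ee_rot: [-0.0, 0.17, 0.986, 0.0]
contact_force: [0.3, -0.4, 0.1]
width: -0.0001
gripper_force: 0.2
```

>>> send_rows:
  rows:
    - [0, 0, 0.05, 0]
    - [0, 0, 0.1, 0]
    - [0, 0, 0.1, 0]
    - [0, 0, 0.1, 0]

```text
time_s: 4.95
tcp_pos: [0.4734, -0.3408, 0.0544]
ee_rot: [0.0, 0.17, 0.986, -0.0]
contact_force: [-0.1, 0.1, 1.1]
width: 0.0
gripper_force: 0.5
```

>>> send_rows:
  rows:
    - [0, 0, 0.05, 0]
    - [0, 0, 0.1, 0]
    - [0, 0, 0.1, 0]
    - [0, 0, 0.1, 0]

```text
time_s: 5.45
tcp_pos: [0.4734, -0.3408, 0.0534]
ee_rot: [0.0, 0.17, 0.986, -0.0]
contact_force: [-0.2, 0.7, 2.0]
width: 0.0001
gripper_force: 1.1
```

>>> send_rows:
  rows:
    - [0, 0, 0.05, 0]
    - [0, 0, 0.1, 0]
    - [0, 0, 0.1, 0]
    - [0, 0, 0.1, 0]

```text
time_s: 5.95
tcp_pos: [0.4735, -0.3408, 0.0529]
ee_rot: [0.0, 0.17, 0.986, 0.0]
contact_force: [-1.7, 1.6, 8.2]
width: 0.0001
gripper_force: 4.3
```

```bash
python3 - <<'E'
from h import *
c=cam('top');P=cloud(c);x=P[...,0];y=P[...,1];z=P[...,2];cx,cy=.5236,-.3441
r=np.hypot(x-cx,y-cy);top=(r<.06)&(z>.02)&(z<.042)
for _ in range(3):
    A=np.c_[x-cx,y-cy,np.ones_like(x)] if 0 else np.c_[x[top]-cx,y[top]-cy,np.ones(top.sum())]
    k=np.linalg.lstsq(A,z[top],rcond=None)[0]; res=z-(k[0]*(x-cx)+k[1]*(y-cy)+k[2]); top&=abs(res)<.003
print(top.sum(),k.round(4)); s=sense();print(s['tcp_pos'],s['contact_force'],tool([(.5236,-.3441,.066)]))
E
```

```text
573 [0.0703 0.035  0.0334]
[ 0.47349938 -0.340791    0.05289959] [-1.73418398  1.98489217  8.31144403] [[-4.83  1.36 -1.31]]
```

The lid rocked: it tilted about 0.07 rad and hit its stop. I'll lift off and go to the centre.

>>> send_rows:
  rows:
    - [0, 0, -0.5, 0]
    - [0, 0, -1.3, 0]
    - [-2.4, 0.7, -1.3, 0]
    - [-4.8, 1.4, -1.3, 0]
    - [-4.8, 1.4, -1.3, 0]
    - [-4.8, 1.4, -0.6, 0]
    - [-4.8, 1.4, -0.3, 0]
    - [-4.8, 1.4, -0.3, 0]

```text
time_s: 7.0
tcp_pos: [0.5216, -0.3437, 0.055]
ee_rot: [-0.001, 0.17, 0.985, 0.0]
contact_force: [-1.1, -0.0, 2.4]
width: 0.0004
gripper_force: 1.3
```

>>> send_rows:
  rows:
    - [0, 0, 0.1, 0]
    - [0, 0, 0.15, 0]
    - [0, 0, 0.2, 0]
    - [0, 0, 0.2, 0]
    - [0, 0, 0.2, 0]

```text
time_s: 7.62
tcp_pos: [0.5217, -0.3437, 0.0538]
ee_rot: [-0.001, 0.17, 0.985, 0.0]
contact_force: [-3.8, 2.8, 9.3]
width: -0.0003
gripper_force: 4.9
```

>>> send_rows:
  rows:
    - [0, 0, 0.05, 0]
    - [0, 0, 0.1, 0]
    - [0, 0, 0.1, 0]
    - [0, 0, 0.1, 0]

```text
time_s: 8.12
tcp_pos: [0.5216, -0.3438, 0.0528]
ee_rot: [-0.001, 0.17, 0.985, 0.0]
contact_force: [-5.4, 2.8, 10.1]
width: 0.0004
gripper_force: 5.0
```

>>> send_rows:
  rows:
    - [0, 0, 0.05, 0]
    - [0, 0, 0.1, 0]
    - [0, 0, 0.1, 0]
    - [0, 0, 0.1, 0]

```text
time_s: 8.62
tcp_pos: [0.5217, -0.3437, 0.0521]
ee_rot: [-0.001, 0.17, 0.985, 0.0]
contact_force: [-5.2, 2.5, 13.0]
width: -0.0005
gripper_force: 6.4
```

>>> send_rows:
  rows:
    - [0, 0, 0.05, 0]
    - [0, 0, 0.1, 0]
    - [0, 0, 0.1, 0]
    - [0, 0, 0.1, 0]

```text
time_s: 9.12
tcp_pos: [0.5217, -0.3437, 0.052]
ee_rot: [-0.001, 0.17, 0.985, 0.0]
contact_force: [-6.9, 4.9, 21.4]
width: 0.0003
gripper_force: 10.7
```

>>> send_rows:
  rows:
    - [0, 0, 0.05, 0]
    - [0, 0, 0.05, 0]
    - [0, 0, 0.05, 0]
    - [0, 0, 0.05, 0]

```text
time_s: 9.62
tcp_pos: [0.5217, -0.3438, 0.052]
ee_rot: [-0.001, 0.17, 0.985, 0.001]
contact_force: [-8.2, 5.7, 25.6]
width: 0.0002
gripper_force: 12.8
```

```bash
cat > t.py <<'E'
from h import *
c=cam('top');P=cloud(c);x=P[...,0];y=P[...,1];z=P[...,2];cx,cy=.5236,-.3441
r=np.hypot(x-cx,y-cy);top=(r<.06)&(z>.02)&(z<.042);b=np.median(z[(r>.072)&(r<.095)&(abs(z)<.012)])
for _ in range(3):
    k=np.linalg.lstsq(np.c_[x[top]-cx,y[top]-cy,np.ones(top.sum())],z[top],rcond=None)[0]; res=z-(k[0]*(x-cx)+k[1]*(y-cy)+k[2]); top&=abs(res)<.0025
print(top.sum(),k.round(4),'bench',b); s=sense();print(s['tcp_pos'],s['contact_force'],s['time_s'])
E
python3 t.py
```

```text
95 [-0.0028  0.0107  0.0298] bench -4.1306727871383975e-05
[ 0.5217271  -0.34381085  0.05199835] [-9.14080562  5.85790774 25.6227356 ] 9.675
```

>>> send_rows:
  rows:
    - [0, 0, -0.03, 0]
    - [0, 0, -0.03, 0]
    - [0, 0, -0.03, 0]
    - [0, 0, -0.03, 0]
    - [0, 0, -0.03, 0]
    - [0, 0, -0.03, 0]

```text
time_s: 10.42
tcp_pos: [0.5217, -0.3438, 0.052]
ee_rot: [-0.001, 0.17, 0.985, 0.0]
contact_force: [-8.7, 4.0, 22.1]
width: -0.0001
gripper_force: 11.5
```

```bash
sed "s/cam('top')/cam('scene')/" t.py > t2.py && python3 t2.py
```

```text
717 [ 0.0067 -0.012   0.0309] bench 0.0008049389034825709
[ 0.52168419 -0.34378579  0.05199239] [-7.81762365  5.09775064 22.39785485] 10.475
```

The height is right (30.1 mm above the bench). I'll check whether the small apparent tilt is camera bias, using the picture from the start.

```bash
python3 - <<'E'
from h import *
now=cam('scene')
for nm,c in(('start',dict(np.load('scene.npz'))),('now',now)):
  P=cloud(c);x=P[...,0];y=P[...,1];z=P[...,2]
  for cx,cy in[(.5236,-.3441),(.6035,.0868),(.5857,-.0873),(.4922,.3611)]:
    r=np.hypot(x-cx,y-cy);top=(r<.058)&(z>.02)&(z<.042)
    for _ in range(6):
        k=np.linalg.lstsq(np.c_[x[top]-cx,y[top]-cy,np.ones(top.sum())],z[top],rcond=None)[0]
        top=(r<.058)&(abs(z-(k[0]*(x-cx)+k[1]*(y-cy)+k[2]))<.0018)
    print(nm,cx,top.sum(),k.round(4))
E
```

```text
start 0.5236 761 [ 0.0051 -0.0052  0.0349]
start 0.6035 634 [-0.0024 -0.0046  0.0311]
start 0.5857 762 [-0.0052 -0.0035  0.0312]
start 0.4922 490 [ 0.0094 -0.001   0.0304]
now 0.5236 553 [ 0.0087 -0.0132  0.0309]
now 0.6035 659 [ 0.004  -0.0056  0.0309]
now 0.5857 739 [ 0.0007 -0.0013  0.031 ]
now 0.4922 482 [ 0.0008 -0.0009  0.0302]
```

The lid has dropped 4.0 mm to the home height. The two cameras give opposite-sign tilts within the noise, so I take it as level. The push is steady at about 22 N, and I'm handing in.

```bash
python3 -c "
from station import *
print(job_done())"
```

```text
the job is handed in; nothing more can be done
None
```

The loose lid was on the grey can at (0.52, -0.34): it rocked under a light edge press, I pushed it home about 4 mm to 30 mm and level within camera noise, and the fingertips are still pressing it at about 22 N; I didn't press the other three lids, which already read 30 mm, and the hand-in gave no verdict.

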